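Pull-test the soldered ring of a copper plaque on the spring balance

TASK

Pull-test the hanging ring of the copper plaque that lies on the steel block: take the plaque, hang its ring over the upturned hook of the spring balance and draw the plaque straight out along the balance, pulling on the plaque only and not on the balance itself, until the balance's pointer stands between the two cheeks of the set collar; come up to it gently and do not pull past it. Finish while still gripping the plaque and holding the pull steady there, and leave the collar's setting and everything else on the bench as they are.

Things in the scene. Friction and masses are not known exactly. Their poses are not given: they have to be found in the camera images.
- plaque: Loose copper plaque, about 130 g: plate 64 mm long (its x) by 40 mm wide (y) by 5 mm thick (z), chased pattern on top, one soldered wire ring at its +x end in the plane of the plate. Origin: centre of the plate's underside. Starts flat on the steel block, which is narrower: each long edge overhangs it by about 6 mm, so it can be pinched across its width from above.
- ring (a point): Centre of the plaque's ring, 47 mm from the plate's centre along the plaque's +x and at mid-thickness. Ring: inner diameter 24 mm, outer 34 mm, wire 5 mm thick. x, y, z as the plaque.
- balance: Tubular spring balance, fixed: lying aluminium barrel, 32 mm diameter, axis 62 mm above the bench. Origin on the bench under the barrel, +x: the way the rod pulls out. Barrel x = -128 to 51 mm, two clamp saddles up to 86 mm high; grey base x = -140 to 70 mm, 80 mm wide, 14 mm high. A 12 mm steel rod comes out of the +x end and bears the hook; its end is at x = 128 mm when home.
- hook (a point): Point on the upturned pin of the hook at the rod's end, 76 mm above the bench (8 mm above the rod's top): the place for the ring's centre as it is put over the pin. Pin 8 mm thick, top 98 mm above the bench, leaning 5 mm back to the barrel. Pulled tight, the ring's centre lies about 8 mm further out. Axes as the balance; moves with the rod.
- pull_rod (a joint): How far the rod is pulled out of the barrel (m), along the balance's +x: 0 home against its stop, 0.085 fully out. The inner spring pulls it home with 3.6 N at 0 plus 1.2 N for every 10 mm (about 9 N at 45 mm), with slight friction.
- pointer (a point): The pointer: an upright dark pin 5 mm thick that is fixed to the rod inside the barrel and stands out of the slot along the barrel's top, up to 98 mm above the bench (point at 90 mm). It moves with the rod. Axes as the balance.
- index (a point): Middle between the two cheeks of the brass set collar, 90 mm above the bench on the pointer's line. The cheeks are upright plates either side of the slot, 10 mm long along the balance's x, 10 mm apart: the pointer stands between them when its x is within 5 mm of this point's. The collar clasps the barrel by friction, with a thumb screw at its side. Axes as the balance.
- set_collar (a joint): Setting of the collar (m): the pull_rod value at which the pointer stands in the middle between the cheeks. Differs from time to time.
- block: Bystander under the plaque: loose steel block, 90 mm long (x), 28 mm wide, 30 mm high, 590 g. Origin under its centre.
- blank: Bystander: loose plain copper plate without ring, 64 x 40 x 5 mm, flat on the bench near the block. Origin under its centre.
- punch: Bystander: loose square steel chasing punch, 8 mm thick, 103 mm long, lying along its x near the block. Origin under it near its middle.
- tin: Bystander: small round aluminium tin, 41 mm in diameter, 28 mm high. Origin under its centre.
- hammer: Bystander: chasing hammer lying flat, wooden handle, 205 mm long along its x, head at +x, 28 mm high. Origin under the handle near its middle.
- punch_tin: Bystander: steel tin 72 mm in diameter full of upright punches, 130 mm high in all. Origin under its centre.
- flux: Bystander: amber bottle 52 mm in diameter, 115 mm high. Origin under its centre.
- handpiece: Bystander: steel rotary handpiece lying along its x, 25 mm thick, 165 mm long. Origin under it near its middle.
Things that resemble listed ones, but are neither listed nor needed, are in the scene too. What is shaped like the plaque but white or yellow is not meant.

How it is judged:
By the outcome, as a careful person would: the job done as asked, in the order asked, and still so for the second after the job is handed in, while the arm keeps its last pose, push and grip.
It also fails if it takes over 40 s, if anything falls off the work surface, if the arm or the gripper's body presses on something with over 40 N, if the wrist force passes 120 N, or if a joint passes its speed limit or range.

ROBOT

A 6-joint arm with a two-finger parallel gripper is mounted at the origin on the work surface. World frame = base frame: x ahead of the robot, y to its left, z up, the work surface at z = 0. Lengths are in m, angles in rad, forces in N, time in s.
With the tool pointing down it reaches from about 0.375 to 0.975 m from the base axis. Payload 3.8 kg.
Tool frame: the origin (TCP) lies on the mounting face of the last link; the fingertips stand 173 mm ahead of it and the grasp point (between the pads) lies 155 mm ahead of it; z points along the fingers, y is the line along which they close (so a half turn about z gives the same grasp; the last joint's range is limited). The gripper opens to 85 mm and grips with 20 to 120 N. Pads are 22 mm wide; open, the fingers measure 114 mm over their backs; the gripper's body (76 mm by 85 mm) begins 54 mm behind the grasp point. The pads swing forward as they close: fully open they stand 13 mm farther back than shut.
Start: joints at [1.086, 0.264, 1.604, -0, 1.274, -0.037], TCP at [0.292, 0.608, 0.405] pointing down, gripper open.
Joint ranges: [-2.63, 2.63], [-0.94, 2.18], [0.31, 2.57], [-1.31, 4.45], [0, 2.66], [-2.55, 2.55]. Speed limits (rad/s): [2.57, 2.57, 3.14, 3.14, 3.14, 3.14].

INTERFACE

Orientations are given as a rotation vector (axis times angle).
In Python, from workcell import bot gives the robot as it stands.
- The arm moves only by the tool drive_tool, never from a script. Its argument "increments" is a list of rows, each an object with "delta_pos": the shift along the tool's x, y, z in mm, a list of three; "turn": the turn about the tool's z in rad; "jaw": the opening, from -1 (shut) to 1 (fully open). A call has 1 to 8 rows; each row shifts and turns the commanded pose from where the row before left it, along the tool's axes as they then stand; what a row does not reach is not made up. A row lasts 1/12 s, in which the tool goes at most 41.7 mm and 7.16 degrees, less where a joint would pass 70% of its speed; a pose out of reach is approached as far as the arm can. A call is refused whole if a number of a shift passes 41.7 or a number of a turn 0.125, either way. A call with a gripper value outside its range is refused whole. The fingers move at their own pace and stop on an object; "grip_force" is the grip in N (left out, the last holds). Time passes only in rows, so rows that do not move let the fingers close. It gives the time, the measured TCP pose, the force, the opening and the grip force at its end, in the units of the state.
- bot.read_state(): the state, without advancing time (a new reading comes with each control period).
- bot.read_camera(name): name is "side" or "top"; returns a dict with "pixels" (400x640x3 uint8, red, green, blue), "fovy" (degrees; the focal length in pixels is half the picture's height over the tangent of half this angle, whatever the lens; pixels are square), "cx", "cy" (the principal point, pixels), "camera_from_world" (4x4, takes a point from world to camera coordinates). Camera axes: x right, y down, z forward; pixel columns grow to the right and rows downward; lengths in m; the calibration is good to about 2 mm. A picture is of the moment at which its call begins. There is no depth.
- bot.finish_job(): hands the job in; it is judged then, once.
The state is a dict: "time": time; "q": joint angles; "joint_vel": joint speeds; "joint_torque": joint torques, N m; "tool_pos": TCP position; "tcp_rot": TCP orientation; "wrist_force": force on the tool from outside, world axes, zero at the start; "torque": the same for the moment, N m; "width": opening from 0.0 (shut) to 1.0 (fully open); "grip_force": force on a finger pad.
Only numpy, scipy, OpenCV 4.12 (cv2) and the standard library are available. Lean on these libraries where they do the work, as an engineer would, in place of code of your own. Each camera call takes 0.05 s, during which the arm holds its last target. There are 200 camera calls.

## Working session

There is one attempt and no reset: what is moved stays moved. The work goes in short steps, Python scripts to look and compute and a tool call to move; the robot and the scene stay as the last step left them, time stands still between calls to the robot, and variables do not carry over. Pictures are saved under pics/ and viewed, at most 10 in all, crops included, and the job is handed in when it is done.

Besides the shell and the picture viewer there is one more tool, called as name(argument=value, ...), one argument or row to a line, values as JSON. drive_tool: Moves the arm, as the interface text tells. Its arguments: {"type":"object","properties":{"increments":{"type":"array"},"grip_force":{"type":"number"}},"required":["increments"]}

```bash
mkdir -p pics; cat > h.py <<'E'
import numpy as np, cv2
from workcell import bot
def cam(n):
    c=bot.read_camera(n); f=200/np.tan(np.radians(c['fovy'])/2)
    return c,np.array([[f,0,c['cx']],[0,f,c['cy']],[0,0,1]]),np.array(c['camera_from_world'])
def proj(c,p):
    _,K,T=c; p=np.atleast_2d(p); q=(T[:3,:3]@p.T).T+T[:3,3]; q=(K@q.T).T
    return q[:,:2]/q[:,2:]
def ray(c,uv,z):
    _,K,T=c; R=T[:3,:3]; o=-R.T@T[:3,3]; d=R.T@np.linalg.inv(K)@np.array([uv[0],uv[1],1.])
    return o+d*(z-o[2])/d[2]
def save(c,name,crop=None,s=1):
    im=c[0]['pixels'][:,:,::-1]
    if crop: x0,y0,x1,y1=crop; im=im[y0:y1,x0:x1]
    cv2.imwrite('pics/'+name,cv2.resize(im,None,fx=s,fy=s,interpolation=cv2.INTER_CUBIC))
E
python3 - <<'E'
from h import *
for n in('top','side'):
    c=cam(n); save(c,n+'0.png',s=1.25); print(n,c[1],c[2])
print(bot.read_state())
E
```

```text
top [[399.04323172   0.         315.92190438]
 [  0.         399.04323172 198.88243436]
 [  0.           0.           1.        ]] [[ 0.01927084 -0.99966923  0.01703144 -0.04120402]
 [-0.99078089 -0.02137866 -0.13377661  0.56968087]
 [ 0.13409647 -0.01429644 -0.99086515  1.13061699]
 [ 0.          0.          0.          1.        ]]
side [[432.51407852   0.         310.86528802]
 [  0.         432.51407852 200.48876116]
 [  0.           0.           1.        ]] [[ 0.7663793  -0.64191647  0.0246175  -0.44521604]
 [-0.33032107 -0.42665603 -0.84193386  0.24769171]
 [ 0.55095441  0.637109   -0.53901888  1.1868359 ]
 [ 0.          0.          0.          1.        ]]
{'time': 0.1, 'q': array([ 1.08609447e+00,  2.64680083e-01,  1.60523984e+00, -3.16888996e-05,
        1.27368540e+00, -3.68929269e-02]), 'joint_vel': array([-2.46069513e-05, -2.36054809e-03, -2.17021340e-03,  3.42170098e-04,
       -9.21761729e-04, -1.40698451e-03]), 'joint_torque': array([ 4.46339427e-04, -5.16705465e+01, -3.68589556e+01, -7.67627557e-05,
        6.19161496e-03, -2.45178239e-05]), 'tool_pos': array([0.29212851, 0.60817122, 0.40348334]), 'tcp_rot': array([-0.6974306 , -3.06269635,  0.00306638]), 'wrist_force': array([-0.2348373 , -0.68646655,  0.45381286]), 'torque': array([-0.01336444,  0.02994906,  0.03638579]), 'grip_force': 0.0, 'width': 0.9950866963509022}
```

View pics/top0.png

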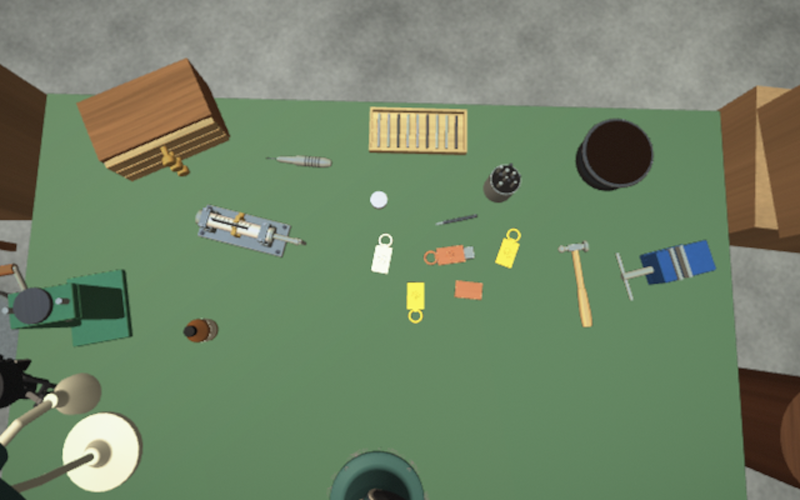

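View pics/side0.png

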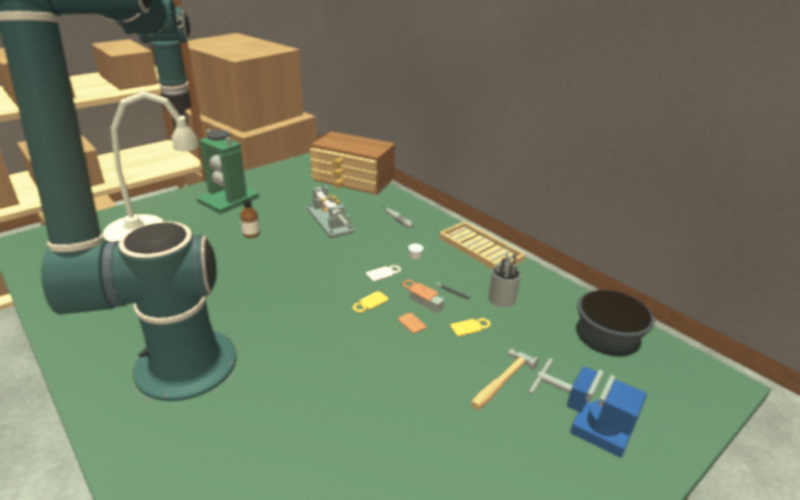

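Top view (800×500, scale 1.25): the ringed plates are white (382,255), yellow (508,248), yellow (416,300) and copper (450,255). The plain copper plate (469,290) has no ring. The copper one at (450,255), sitting on grey steel with its ring to the left, fits the description. The balance is at (245,230), with its rod pointing right to (303,242). I'll enlarge both to confirm.

```bash
python3 - <<'E'
from h import *
c=cam('top'); im=c[0]['pixels'][:,:,::-1]
a=cv2.resize(im[185:225,330:390],None,fx=10,fy=10,interpolation=cv2.INTER_CUBIC)
b=cv2.resize(im[155:215,150:250],None,fx=8,fy=8,interpolation=cv2.INTER_CUBIC)
cv2.imwrite('pics/a1.png',a);cv2.imwrite('pics/b1.png',b)
s=cam('side');save(s,'s1.png',(235,140,365,250),6)
E
```

```text
(no output)
```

View pics/a1.png

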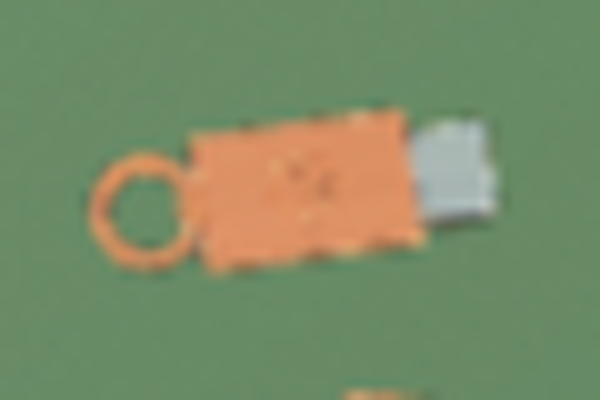

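View pics/b1.png

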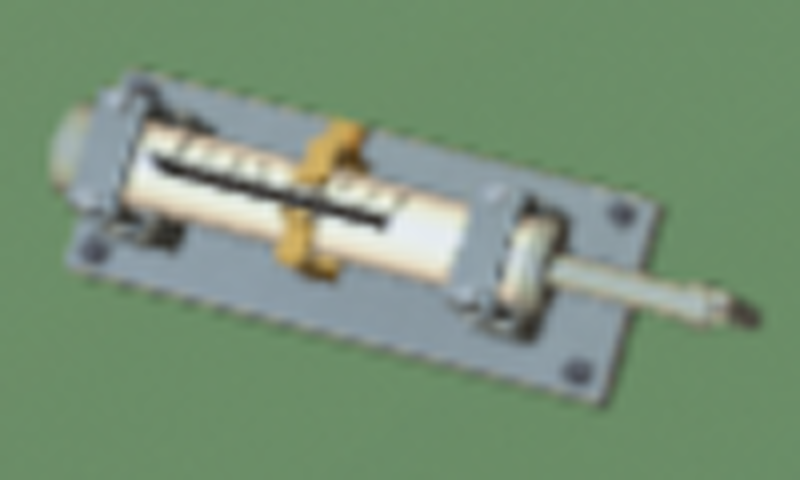

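```bash
python3 - <<'E'
from h import *
c=cam('top'); im=c[0]['pixels'].astype(int)
h=cv2.cvtColor(c[0]['pixels'],cv2.COLOR_RGB2HSV)
m=((h[...,0]<14)&(h[...,1]>110)&(h[...,2]>90)).astype(np.uint8)
m[:185]=0;m[225:]=0;m[:,:330]=0;m[:,390:]=0
ys,xs=np.nonzero(m); 
n,l,st,ce=cv2.connectedComponentsWithStats(m);print(st,ce)
P=np.array([ray(c,(x,y),0.0345)[:2] for x,y in zip(xs,ys) if l[y,x]==1+np.argmax(st[1:,4])])
print(cv2.minAreaRect((P*1000).astype(np.float32)))
mu=P.mean(0);w,v=np.linalg.eigh(np.cov(P.T));a=v[:,1];a=a*np.sign(a[1]);t=(P-mu)@a
print(mu,a,t.min(),t.max(), 'ang',np.degrees(np.arctan2(a[1],a[0])))
E
```

```text
[[     0      0    640    400 255702]
 [   346    196     26     16    281]
 [   339    201      8      7     14]
 [   341    209      3      2      3]] [[319.45471291 199.49504892]
 [359.3772242  203.70462633]
 [341.42857143 203.35714286]
 [342.         209.66666667]]
((559.1963500976562, -153.63088989257812), (37.739898681640625, 75.3646011352539), 8.811126708984375)
[ 0.55942554 -0.15771255] [-0.18938783  0.98190236] -0.034054105544063296 0.04220852927170294 ang 100.91706066155629
```

The crop shows copper plate corners at (190,135), (402,110), (425,243) and (208,272), with the ring at (147,211), lying on the steel block. This is the plaque I want. The balance crop shows base corners at (138,70), (658,205), (603,405) and (70,265), the hook pin near (745,312), the collar near (315,195) and the slot from (150,158) to (385,222).

```bash
python3 - <<'E'
from h import *
from scipy.optimize import least_squares
c=cam('top'); s=cam('side')
def fit(pts,loc,g):
    def T(p,L): 
        C,S=np.cos(p[2]),np.sin(p[2]); L=np.atleast_2d(L)
        return np.c_[p[0]+C*L[:,0]-S*L[:,1],p[1]+S*L[:,0]+C*L[:,1],L[:,2]]
    r=least_squares(lambda p:(proj(c,T(p,loc))-pts).ravel(),g); return r.x,np.abs(r.fun).max(),lambda L:T(r.x,L)
u=lambda P,k,x,y:(np.array(P)+.5)/k-.5+[x,y]
pp=u([(190,135),(402,110),(425,243),(208,272),(147,211)],10,330,185)
pl=np.array([[32,-20,35],[-32,-20,35],[-32,20,35],[32,20,35],[47,0,32.5]])/1000
x,e,Tp=fit(pp,pl,[.56,-.155,1.7]);print('plaque',x,np.degrees(x[2]),e,'ring',Tp([.047,0,.0325]))
bp=u([(138,70),(658,205),(603,405),(70,265)],8,150,155)
bl=np.array([[-140,40,14],[70,40,14],[70,-40,14],[-140,-40,14]])/1000
x,e,Tb=fit(bp,bl,[.6,.3,-1.8]);print('balance',x,np.degrees(x[2]),e)
L=np.array([[128,0,62],[120,0,98],[124,0,76],[-100,0,98],[51,0,78],[-128,0,78]])/1000
print(Tb(L)); print(((proj(c,Tb(L))-[150,155]+.5)*8-.5).round()); print(((proj(s,Tb(L))-[235,140]+.5)*6-.5).round())
print(((proj(s,Tb(bl))-[235,140]+.5)*6-.5).round()); print(((proj(s,Tp(pl))-[235,140]+.5)*6-.5).round())
np.save('bal.npy',x)
# pose of tool
from scipy.spatial.transform import Rotation as R
st=bot.read_state();print(R.from_rotvec(st['tcp_rot']).as_matrix().round(3),st['tool_pos'])
E
```

```text
plaque [ 0.55990718 -0.15998263  1.71980058] 98.5373149189658 0.16813515400164647 ring [[ 0.55292986 -0.11350342  0.0325    ]]
balance [ 0.60264471  0.29738521 -1.80763959] -103.5701192514731 1.1963197216548451
[[0.57261141 0.17295852 0.062     ]
 [0.57448849 0.18073519 0.098     ]
 [0.57354995 0.17684686 0.076     ]
 [0.62610823 0.39459356 0.098     ]
 [0.59067832 0.24780895 0.078     ]
 [0.63267801 0.4218119  0.078     ]]
[[767. 328.]
 [728. 307.]
 [750. 319.]
 [119. 147.]
 [550. 266.]
 [ 64. 139.]]
[[267. 255.]
 [261. 197.]
 [264. 232.]
 [133.  51.]
 [219. 176.]
 [120.  61.]]
[[172. 126.]
 [291. 265.]
 [174. 291.]
 [ 63. 148.]]
[[599. 517.]
 [694. 566.]
 [647. 600.]
 [552. 549.]
 [554. 525.]]
[[-0.901  0.433 -0.   ]
 [ 0.433  0.901 -0.001]
 [ 0.    -0.001 -1.   ]] [0.29221596 0.60838408 0.40432524]
```

View pics/s1.png

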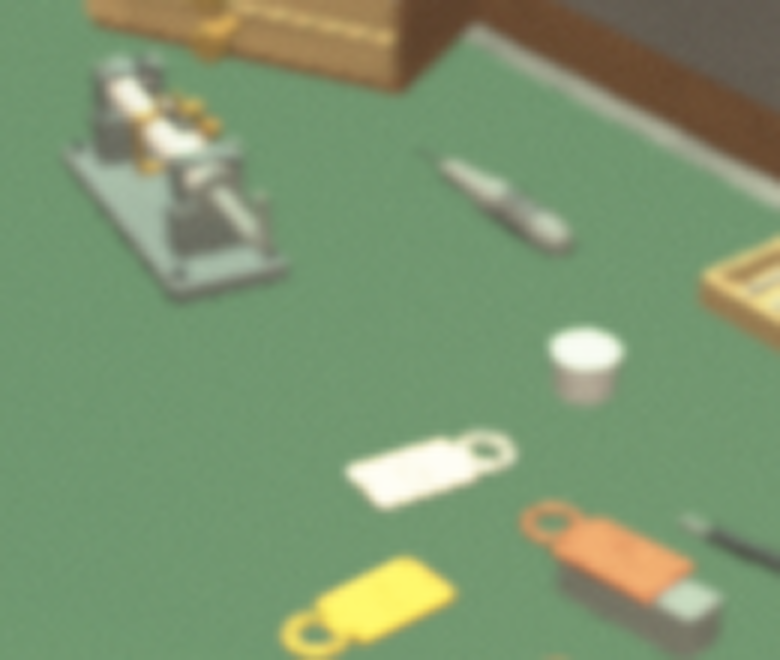

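The side crop agrees: the plaque sits on the block with its ring at (550,523), and the hook pin tip is at (262,195), within about 1 px of the prediction. Next I'll turn the tool to match the plaque and travel to it.

drive_tool(
  increments=[
    {"delta_pos": [0,0,0],"turn": 0.122,"jaw": 0.4},
    {"delta_pos": [0,0,0],"turn": 0.122,"jaw": 0.4},
    {"delta_pos": [0,0,0],"turn": 0.122,"jaw": 0.4},
    {"delta_pos": [0,0,0],"turn": 0.122,"jaw": 0.4},
    {"delta_pos": [0,0,0],"turn": 0.122,"jaw": 0.4},
    {"delta_pos": [0,0,0],"turn": 0.122,"jaw": 0.4},
    {"delta_pos": [0,0,0],"turn": 0.122,"jaw": 0.4},
    {"delta_pos": [0,0,0],"turn": 0.119,"jaw": 0.4},
  ],
)

```text
time: 1.02
tool_pos: [0.2923, 0.6084, 0.4046]
tcp_rot: [2.056, 2.375, -0.0]
wrist_force: [-0.4, 0.3, 0.8]
width: 0.697
grip_force: 0.0
```

drive_tool(
  increments=[
    {"delta_pos": [-40,7.6,0],"turn": 0,"jaw": 0.4},
    {"delta_pos": [-40,7.6,0],"turn": 0,"jaw": 0.4},
    {"delta_pos": [-40,7.6,0],"turn": 0,"jaw": 0.4},
    {"delta_pos": [-40,7.6,0],"turn": 0,"jaw": 0.4},
    {"delta_pos": [-40,7.6,0],"turn": 0,"jaw": 0.4},
    {"delta_pos": [-40,7.6,0],"turn": 0,"jaw": 0.4},
    {"delta_pos": [-40,7.6,0],"turn": 0,"jaw": 0.4},
    {"delta_pos": [-40,7.6,0],"turn": 0,"jaw": 0.4},
  ],
)

```text
time: 1.68
tool_pos: [0.4003, 0.2993, 0.4049]
tcp_rot: [2.048, 2.382, 0.001]
wrist_force: [1.8, -0.5, -0.2]
width: 0.698
grip_force: 0.0
```

drive_tool(
  increments=[
    {"delta_pos": [-40,7.6,0],"turn": 0,"jaw": 0.4},
    {"delta_pos": [-40,7.6,0],"turn": 0,"jaw": 0.4},
    {"delta_pos": [-40,7.6,0],"turn": 0,"jaw": 0.4},
    {"delta_pos": [-40,7.6,0],"turn": 0,"jaw": 0.4},
    {"delta_pos": [-40,7.6,0],"turn": 0,"jaw": 0.4},
    {"delta_pos": [-40,7.6,0],"turn": 0,"jaw": 0.4},
    {"delta_pos": [-40,7.6,0],"turn": 0,"jaw": 0.4},
    {"delta_pos": [-40,7.6,0],"turn": 0,"jaw": 0.4},
  ],
)

```text
time: 2.35
tool_pos: [0.5083, -0.0083, 0.4051]
tcp_rot: [2.048, 2.381, 0.001]
wrist_force: [2.1, 0.2, 0.4]
width: 0.703
grip_force: 0.0
```

```bash
cat >> h.py <<'E'
from scipy.spatial.transform import Rotation as R
def go(p,yaw):  # needed shift (tool axes, mm) to TCP p and turn so that tool x points at yaw (deg)
    s=bot.read_state(); M=R.from_rotvec(s['tcp_rot']).as_matrix()
    y=np.arctan2(M[1,0],M[0,0]); d=(np.radians(yaw)-y+np.pi)%(2*np.pi)-np.pi
    print('t',s['time'].__round__(2),'pos',s['tool_pos'].round(4),'yaw',np.degrees(y).round(2),'tilt',M[:,2].round(4),'w',round(s['width'],3),'F',s['wrist_force'].round(1),'gf',round(s['grip_force'],1),'q',s['q'].round(2))
    print('shift now-axes',(M.T@(np.array(p)-s['tool_pos'])*1000).round(1),'turn',round(-d,4))
E
python3 -c "
from h import *
go([.560,-.160,.183],98.5)"
```

```text
t 2.35 pos [ 0.5083 -0.0083  0.4051] yaw 98.58 tilt [ 1.1e-03  1.0e-04 -1.0e+00] w 0.703 F [2.1 0.2 0.4] gf 0.0 q [-0.07 -0.05  1.95  0.    1.24 -0.22]
shift now-axes [-157.7   28.3  222.2] turn 0.0014
```

drive_tool(
  increments=[
    {"delta_pos": [-37,7,10],"turn": 0,"jaw": 0.4},
    {"delta_pos": [-37,7,10],"turn": 0,"jaw": 0.4},
    {"delta_pos": [-37,7,10],"turn": 0,"jaw": 0.4},
    {"delta_pos": [-35,6,20],"turn": 0,"jaw": 0.4},
    {"delta_pos": [0,0,35],"turn": 0,"jaw": 0.4},
    {"delta_pos": [0,0,35],"turn": 0,"jaw": 0.4},
    {"delta_pos": [0,0,20],"turn": 0,"jaw": 0.4},
    {"delta_pos": [0,0,0],"turn": 0,"jaw": 0.4},
  ],
)

```text
time: 3.02
tool_pos: [0.5538, -0.1462, 0.2588]
tcp_rot: [-2.043, -2.373, 0.007]
wrist_force: [-0.7, 0.4, -0.4]
width: 0.699
grip_force: 0.0
```

```bash
python3 -c "
from h import *
go([.560,-.160,.183],98.5)"
```

```text
t 3.02 pos [ 0.5538 -0.1462  0.2588] yaw 98.54 tilt [-0.0104  0.0032 -0.9999] w 0.699 F [-0.7  0.4 -0.4] gf 0.0 q [-0.3   0.21  1.96  0.    0.98 -0.45]
shift now-axes [-14.9   4.8  75.7] turn 0.0007
```

drive_tool(
  increments=[
    {"delta_pos": [-12,4,20],"turn": 0,"jaw": 0.4},
    {"delta_pos": [0,0,15],"turn": 0,"jaw": 0.4},
    {"delta_pos": [0,0,0],"turn": 0,"jaw": 0.4},
    {"delta_pos": [0,0,0],"turn": 0,"jaw": 0.4},
  ],
)

```text
time: 3.35
tool_pos: [0.5625, -0.1577, 0.2303]
tcp_rot: [-2.048, -2.381, 0.0]
wrist_force: [-0.7, -0.2, 0.4]
width: 0.699
grip_force: 0.0
```

```bash
python3 -c "
from h import *
go([.560,-.160,.183],98.5)
save(cam('top'),'g1.png',(320,170,400,230),8)"
```

```text
t 3.35 pos [ 0.5625 -0.1577  0.2303] yaw 98.6 tilt [-4.e-04  2.e-04 -1.e+00] w 0.699 F [-0.7 -0.2  0.4] gf 0.0 q [-0.32  0.26  1.95  0.    0.93 -0.47]
shift now-axes [-1.9 -2.8 47.3] turn 0.0017
```

drive_tool(
  increments=[
    {"delta_pos": [-2,-3,10],"turn": 0,"jaw": 0.4},
    {"delta_pos": [0,0,12],"turn": 0,"jaw": 0.4},
    {"delta_pos": [0,0,12],"turn": 0,"jaw": 0.4},
    {"delta_pos": [0,0,8],"turn": 0,"jaw": 0.4},
    {"delta_pos": [0,0,5],"turn": 0,"jaw": 0.4},
    {"delta_pos": [0,0,0],"turn": 0,"jaw": 0.4},
    {"delta_pos": [0,0,0],"turn": 0,"jaw": 0.4},
  ],
)

```text
time: 3.98
tool_pos: [0.5595, -0.1601, 0.1819]
tcp_rot: [-2.048, -2.381, 0.001]
wrist_force: [-0.0, 0.0, -0.4]
width: 0.7
grip_force: 0.0
```

```bash
python3 -c "
from h import *
go([.560,-.160,.183],98.5)
save(cam('side'),'g2.png',(300,200,380,260),8)"
```

```text
t 3.98 pos [ 0.5595 -0.1601  0.1819] yaw 98.6 tilt [-1.4e-03  5.0e-04 -1.0e+00] w 0.7 F [-0.   0.  -0.4] gf 0.0 q [-0.32  0.32  1.98  0.    0.84 -0.47]
shift now-axes [ 0.   0.5 -1.1] turn 0.0017
```

View pics/g2.png

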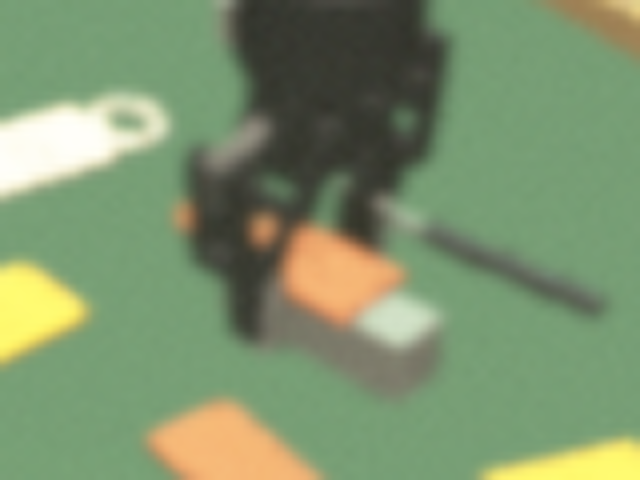

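The fingers straddle the plate and block at about (245,300) and (365,210) in the crop, clear of the punch. I'll close now.

drive_tool(
  increments=[
    {"delta_pos": [0,0,0],"turn": 0,"jaw": 0.1},
    {"delta_pos": [0,0,0],"turn": 0,"jaw": -0.1},
    {"delta_pos": [0,0,0],"turn": 0,"jaw": -0.3},
    {"delta_pos": [0,0,0],"turn": 0,"jaw": -0.5},
    {"delta_pos": [0,0,0],"turn": 0,"jaw": -0.5},
    {"delta_pos": [0,0,0],"turn": 0,"jaw": -0.5},
  ],
  grip_force=70,
)

```text
time: 4.53
tool_pos: [0.5602, -0.1603, 0.1836]
tcp_rot: [2.048, 2.381, 0.001]
wrist_force: [-0.6, 0.6, 6.1]
width: 0.448
grip_force: 69.9
```

drive_tool(
  increments=[
    {"delta_pos": [0,0,-4],"turn": 0,"jaw": -0.5},
    {"delta_pos": [0,0,-8],"turn": 0,"jaw": -0.5},
    {"delta_pos": [0,0,-20],"turn": 0,"jaw": -0.5},
    {"delta_pos": [0,0,-30],"turn": 0,"jaw": -0.5},
    {"delta_pos": [0,0,-40],"turn": 0,"jaw": -0.5},
    {"delta_pos": [0,0,-30],"turn": 0,"jaw": -0.5},
    {"delta_pos": [0,0,-15],"turn": 0,"jaw": -0.5},
    {"delta_pos": [0,0,0],"turn": 0,"jaw": -0.5},
  ],
)

```text
time: 5.2
tool_pos: [0.5614, -0.1608, 0.3353]
tcp_rot: [2.043, 2.375, 0.006]
wrist_force: [0.7, -0.1, -1.1]
width: 0.448
grip_force: 70.5
```

```bash
python3 - <<'E'
from h import *
go([.560,-.160,.31],98.5)
c=cam('top')
# balance axis direction from slot and rod lines
u=lambda x,y:((np.array([x,y])+.5)/8-.5+[150,155])
for a,b,z in(((150,158),(385,222),.078),((560,270),(700,303),.068),((138,70),(658,205),.014),((70,265),(603,405),.014),((658,205),(603,405),.014),((138,70),(70,265),.014)):
    d=ray(c,u(*b),z)-ray(c,u(*a),z);print(np.degrees(np.arctan2(d[1],d[0])),np.linalg.norm(d))
print(ray(c,u(717,305),.098),ray(c,u(745,312),.085),ray(c,u(757,318),.062))
E
```

```text
t 5.2 pos [ 0.5614 -0.1608  0.3353] yaw 98.59 tilt [ 0.0089 -0.003  -1.    ] w 0.448 F [ 0.7 -0.1 -1.1] gf 70.5 q [-0.32  0.14  1.88 -0.    1.11 -0.47]
shift now-axes [ 1.1 -1.5 25.3] turn 0.0016
-104.09607698501313 0.08684480385456822
-102.12406282827061 0.051466008120694656
-103.44256528340406 0.20287629189493744
-103.54109790458868 0.20633011532004752
167.523382810989 0.0777436588607144
164.971089564979 0.07740744830265718
[0.5751259  0.18467216 0.098     ] [0.57476658 0.17709819 0.085     ] [0.5760209  0.17664515 0.062     ]
```

Plaque held and lifted. I'll turn it to the balance's line and carry it above the hook, stopping a bit short.

drive_tool(
  increments=[
    {"delta_pos": [0,0,0],"turn": 0.06,"jaw": -0.5},
    {"delta_pos": [0,0,0],"turn": 0.09,"jaw": -0.5},
    {"delta_pos": [0,0,0],"turn": 0.09,"jaw": -0.5},
    {"delta_pos": [0,0,0],"turn": 0.09,"jaw": -0.5},
    {"delta_pos": [0,0,0],"turn": 0.057,"jaw": -0.5},
    {"delta_pos": [20,-4.7,0],"turn": 0,"jaw": -0.5},
    {"delta_pos": [35,-8,0],"turn": 0,"jaw": -0.5},
    {"delta_pos": [35,-8,0],"turn": 0,"jaw": -0.5},
  ],
)

```text
time: 5.92
tool_pos: [0.5595, -0.0676, 0.3265]
tcp_rot: [-2.468, -1.937, 0.005]
wrist_force: [0.3, -0.5, -1.4]
width: 0.445
grip_force: 70.5
```

drive_tool(
  increments=[
    {"delta_pos": [35,-8,0],"turn": 0,"jaw": -0.5},
    {"delta_pos": [35,-8,0],"turn": 0,"jaw": -0.5},
    {"delta_pos": [35,-8,0],"turn": 0,"jaw": -0.5},
    {"delta_pos": [30,-7,10],"turn": 0,"jaw": -0.5},
    {"delta_pos": [20,-5,15],"turn": 0,"jaw": -0.5},
    {"delta_pos": [10,-3,15],"turn": 0,"jaw": -0.5},
    {"delta_pos": [0,0,0],"turn": 0,"jaw": -0.5},
    {"delta_pos": [0,0,0],"turn": 0,"jaw": -0.5},
  ],
)

```text
time: 6.58
tool_pos: [0.5598, 0.1019, 0.2862]
tcp_rot: [-2.464, -1.943, 0.01]
wrist_force: [-0.3, -0.2, -1.5]
width: 0.449
grip_force: 70.5
```

```bash
python3 - <<'E'
from h import *
go([.563,.1323,.276],76.4)
c=cam('top');s=cam('side')
a=cv2.resize(c[0]['pixels'][155:215,200:270,::-1],None,fx=5,fy=5,interpolation=cv2.INTER_CUBIC)
b=cv2.resize(s[0]['pixels'][150:210,245:315,::-1],None,fx=5,fy=5,interpolation=cv2.INTER_CUBIC)
cv2.imwrite('pics/h1.png',np.hstack([a,b]))
E
```

```text
t 6.58 pos [0.5598 0.1019 0.2862] yaw 76.52 tilt [-0.0069 -0.0013 -1.    ] w 0.449 F [-0.3 -0.2 -1.5] gf 70.5 q [ 0.14  0.17  1.95 -0.    1.03  0.37]
shift now-axes [30.3 -3.9 10.2] turn 0.0021
```

View pics/h1.png

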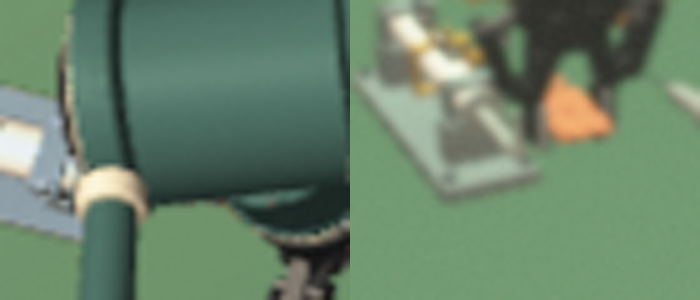

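The top view of the hook is now hidden by the arm, and in the side crop the ring is behind the left finger (535,120). I'll refine the hook estimate from the earlier pictures with a projected overlay.

```bash
python3 - <<'E'
from h import *
x=np.load('bal.npy'); c=cam('top');s=cam('side')
def Tb(L):
    C,S=np.cos(x[2]),np.sin(x[2]);L=np.atleast_2d(L)/1000
    return np.c_[x[0]+C*L[:,0]-S*L[:,1],x[1]+S*L[:,0]+C*L[:,1],L[:,2]]
L=[[120,0,98],[124,0,76],[128,0,62],[128,0,68],[51,0,62]]
out=[]
for cm,f,k,o,w in((c,'b1',8,(150,155),(620,230)),(s,'s1',6,(235,140),(180,150))):
    im=cv2.imread(f'pics/{f}.png');p=(proj(cm,Tb(L))-o+.5)*k-.5
    z=4 if f=='b1' else 3;W=(140,130) if f=='b1' else (130,130)
    m=im[w[1]:w[1]+W[1],w[0]:w[0]+W[0]]
    m=cv2.resize(m,(390,390),interpolation=cv2.INTER_CUBIC); q=(p-w)*[390/W[0],390/W[1]]
    for (a,b),col in zip(q[:4],[(0,0,255),(255,0,0),(0,255,255),(255,0,255)]): cv2.drawMarker(m,(int(a),int(b)),col,cv2.MARKER_CROSS,12,1)
    print(q.round(),'mm/px approx'); out.append(m)
cv2.imwrite('pics/ov.png',np.hstack(out))
E
```

```text
[[ 302.  231.]
 [ 361.  267.]
 [ 409.  293.]
 [ 402.  286.]
 [-167.  130.]] mm/px approx
[[244. 141.]
 [253. 245.]
 [262. 314.]
 [261. 288.]
 [119. 145.]] mm/px approx
```

View pics/ov.png

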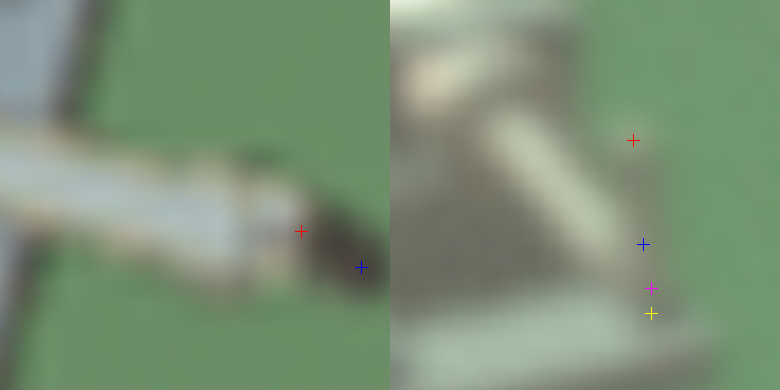

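The overlay shows the pin within about 3 mm of the prediction: top light tip (278,222) against 302,231, side pin column u≈645 against 634–643. I'll use (0.575, 0.178) for the hook point, which is well inside the ±8 mm ring clearance.

drive_tool(
  increments=[
    {"delta_pos": [10,-1,0],"turn": 0,"jaw": -0.5},
    {"delta_pos": [12,-1,0],"turn": 0,"jaw": -0.5},
    {"delta_pos": [8,-1,4],"turn": 0.002,"jaw": -0.5},
    {"delta_pos": [0,0,6],"turn": 0,"jaw": -0.5},
    {"delta_pos": [0,0,6],"turn": 0,"jaw": -0.5},
    {"delta_pos": [0,0,0],"turn": 0,"jaw": -0.5},
    {"delta_pos": [0,0,0],"turn": 0,"jaw": -0.5},
    {"delta_pos": [0,0,0],"turn": 0,"jaw": -0.5},
  ],
)

```text
time: 7.45
tool_pos: [0.5655, 0.1313, 0.2733]
tcp_rot: [-2.47, -1.941, 0.001]
wrist_force: [0.2, 0.2, -1.8]
width: 0.448
grip_force: 70.5
```

```bash
python3 - <<'E'
from h import *
go([.564,.1323,.2275],76.4)
s=cam('side');save(s,'i1.png',(255,150,315,200),10)
t=bot.read_state()['tool_pos'];M=R.from_rotvec(bot.read_state()['tcp_rot']).as_matrix()
for l in([.047,0,.151],[.059,0,.151],[.035,0,.151],[.032,.02,.149],[.032,-.02,.149],[-.032,.02,.149],[-.032,-.02,.149]): print(l,((proj(s,t+M@l)[0]-[255,150]+.5)*10-.5).round())
E
```

```text
t 7.45 pos [0.5655 0.1313 0.2733] yaw 76.3 tilt [-7.e-04 -3.e-04 -1.e+00] w 0.448 F [ 0.2  0.2 -1.8] gf 70.5 q [ 0.19  0.2   1.93 -0.    1.    0.42]
shift now-axes [ 0.6 -1.7 45.8] turn -0.0017
[0.047, 0, 0.151] [246. 171.]
[0.059, 0, 0.151] [233. 156.]
[0.035, 0, 0.151] [259. 185.]
[0.032, 0.02, 0.149] [314. 173.]
[0.032, -0.02, 0.149] [210. 195.]
[-0.032, 0.02, 0.149] [388. 253.]
[-0.032, -0.02, 0.149] [281. 276.]
```

View pics/i1.png

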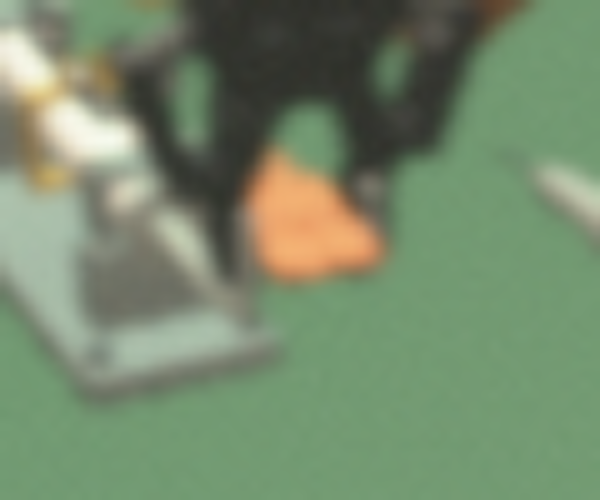

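The side crop shows plaque corners at (385,255) and (285,278), matching the prediction (388,253) and (281,276), so the grip is as expected. I'll lower the ring over the pin in steps.

drive_tool(
  increments=[
    {"delta_pos": [0.5,-1.7,4],"turn": 0,"jaw": -0.5},
    {"delta_pos": [0,0,5],"turn": 0,"jaw": -0.5},
    {"delta_pos": [0,0,5],"turn": 0,"jaw": -0.5},
    {"delta_pos": [0,0,4],"turn": 0,"jaw": -0.5},
    {"delta_pos": [0,0,0],"turn": 0,"jaw": -0.5},
    {"delta_pos": [0,0,0],"turn": 0,"jaw": -0.5},
  ],
)

```text
time: 8.0
tool_pos: [0.5639, 0.1323, 0.255]
tcp_rot: [-2.47, -1.94, 0.002]
wrist_force: [1.2, -1.0, -0.8]
width: 0.445
grip_force: 70.6
```

drive_tool(
  increments=[
    {"delta_pos": [0,0,3],"turn": 0,"jaw": -0.5},
    {"delta_pos": [0,0,3],"turn": 0,"jaw": -0.5},
    {"delta_pos": [0,0,3],"turn": 0,"jaw": -0.5},
    {"delta_pos": [0,0,0],"turn": 0,"jaw": -0.5},
    {"delta_pos": [0,0,0],"turn": 0,"jaw": -0.5},
  ],
)

```text
time: 8.42
tool_pos: [0.564, 0.1324, 0.2463]
tcp_rot: [-2.47, -1.941, 0.001]
wrist_force: [0.9, -0.5, -1.5]
width: 0.445
grip_force: 70.6
```

No contact, with the ring now at about 95 mm, below the pin's top. I'll lower it the rest of the way.

drive_tool(
  increments=[
    {"delta_pos": [0,0,4],"turn": 0,"jaw": -0.5},
    {"delta_pos": [0,0,4],"turn": 0,"jaw": -0.5},
    {"delta_pos": [0,0,4],"turn": 0,"jaw": -0.5},
    {"delta_pos": [0,0,4],"turn": 0,"jaw": -0.5},
    {"delta_pos": [0,0,2],"turn": 0,"jaw": -0.5},
    {"delta_pos": [0,0,0],"turn": 0,"jaw": -0.5},
    {"delta_pos": [0,0,0],"turn": 0,"jaw": -0.5},
  ],
)

```text
time: 9.0
tool_pos: [0.5641, 0.1324, 0.2283]
tcp_rot: [-2.47, -1.941, 0.001]
wrist_force: [0.9, -0.8, -1.6]
width: 0.448
grip_force: 70.6
```

```bash
python3 - <<'E'
from h import *
go([.564,.1323,.2275],76.4)
x=np.load('bal.npy')
# collar setting: index x and pointer x from original top crop b1 (8x), both at z 90..98
im=cv2.imread('pics/b1.png');c=cam('top')
C,S=np.cos(x[2]),np.sin(x[2])
def bx(px,z):
    p=ray(c,(np.array(px)+.5)/8-.5+[150,155],z); d=p[:2]-x[:2]; return np.round(1000*np.array([C*d[0]+S*d[1],-S*d[0]+C*d[1]]),1)
for n,p,z in(('slot0',(150,158),.078),('slot1',(385,222),.078),('barrel+',(545,262),.062),('collar',(318,195),.09)): print(n,bx(p,z))
cv2.imwrite('pics/col.png',cv2.resize(im[90:300,110:420],None,fx=2.4,fy=2.4,interpolation=cv2.INTER_CUBIC))
E
```

```text
t 9.0 pos [0.5641 0.1324 0.2283] yaw 76.31 tilt [-6.e-04 -1.e-04 -1.e+00] w 0.448 F [ 0.9 -0.8 -1.6] gf 70.6 q [ 0.19  0.26  1.97 -0.    0.92  0.43]
shift now-axes [-0.1 -0.   0.8] turn -0.0016
slot0 [-96.5   1.1]
slot1 [-9.7  0.3]
barrel+ [44.7  2.6]
collar [-31.3   2.3]
```

View pics/col.png

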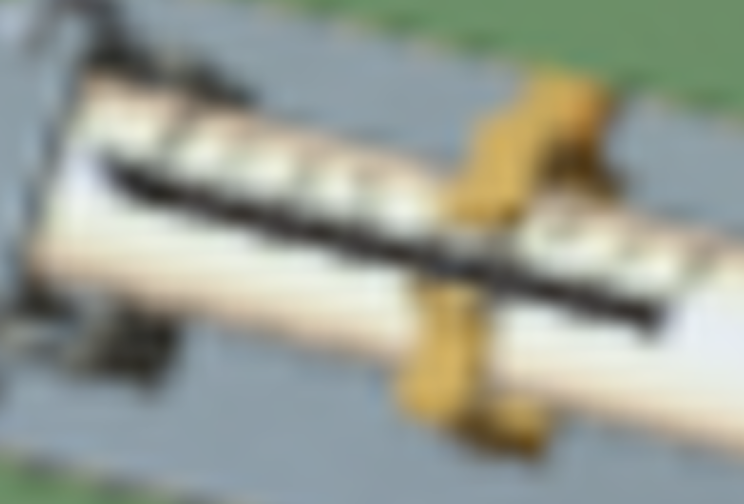

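I've used all 10 views, so from here I'll measure numerically. The crop shows the collar's cheek edges at the slot: upper (450–520, 217) and lower (415–490, 283). The pointer blob is at the slot's left end, (105–160, 162–190).

```bash
python3 - <<'E'
from h import *
x=np.load('bal.npy');c=cam('top');s=cam('side');np.save('base_top.npy',c[0]['pixels']);np.save('base_side.npy',s[0]['pixels'])
C,S=np.cos(x[2]),np.sin(x[2])
def bx(px,z):
    p=ray(c,((np.array(px)/2.4+[110,90])+.5)/8-.5+[150,155],z); d=p[:2]-x[:2]; return np.round(1000*np.array([C*d[0]+S*d[1],-S*d[0]+C*d[1]]),1)
for n,p in (('ckU',(485,217)),('ckL',(452,283)),('slotL',(105,160)),('blobL',(103,160)),('blobR',(160,187)),('slotR',(660,318))):
    print(n,[bx(p,z) for z in(.078,.09,.098)])
def tw(L):
    L=np.atleast_2d(L)/1000;return np.c_[x[0]+C*L[:,0]-S*L[:,1],x[1]+S*L[:,0]+C*L[:,1],L[:,2]]
g=cv2.cvtColor(c[0]['pixels'],cv2.COLOR_RGB2GRAY).astype(np.float32)
xs=np.arange(-115,0,3.)
for y,z in((1,78),(1,84),(1,90),(1,96)):
    p=proj(c,tw(np.c_[xs,np.full_like(xs,y),np.full_like(xs,z)])).astype(np.float32)
    print(z,cv2.remap(g,p[:,0].reshape(1,-1),p[:,1].reshape(1,-1),1)[0].astype(int))
E
```

```text
ckU [array([-38.9,   8. ]), array([-34.8,   6.7]), array([-32. ,   5.9])]
ckL [array([-40.7,  -2.7]), array([-36.5,  -3.9]), array([-33.8,  -4.6])]
slotL [array([-95.4,   1.9]), array([-90.7,   0.7]), array([-87.5,  -0.1])]
blobL [array([-95.7,   1.8]), array([-90.9,   0.6]), array([-87.8,  -0.2])]
blobR [array([-86.4,   0.1]), array([-81.7,  -1.1]), array([-78.6,  -1.9])]
slotR [array([-9.6,  0.1]), array([-5.8, -1.1]), array([-3.3, -1.9])]
78 [161 160 160 162 139 200 188 127  78  85 100 106  95 112 106 100  92 111
 103  93  93 112 102  85  93  98  83  79  96 105  92  77  96 101  87 124
 208 237 239]
84 [160 161 160 161 152 154 197 171 128  99 102 123 122 120 125 124 113 114
 123 121 108 114 130 117  96 112 104  90  91 111 123 112  91 113 116 110
 160 229 239]
90 [166 160 161 160 162 141 170 197 155 133 118 122 145 141 140 141 146 125
 135 139 140 122 138 150 130 111 124 112 102 113 134 141 128 117 133 137
 142 191 233]
96 [175 163 160 161 160 163 131 184 200 152 149 133 141 167 158 159 160 159
 144 152 157 154 145 161 162 137 130 131 117 116 138 158 162 141 141 158
 154 168 218]
```

Pulling gently. First I'll take up the slack, then part of the pull, and measure the pointer's motion by image difference.

drive_tool(
  increments=[
    {"delta_pos": [-3,0,0],"turn": 0,"jaw": -0.5},
    {"delta_pos": [-3,0,0],"turn": 0,"jaw": -0.5},
    {"delta_pos": [-3,0,0],"turn": 0,"jaw": -0.5},
    {"delta_pos": [-3,0,0],"turn": 0,"jaw": -0.5},
    {"delta_pos": [0,0,0],"turn": 0,"jaw": -0.5},
    {"delta_pos": [0,0,0],"turn": 0,"jaw": -0.5},
  ],
)

```text
time: 9.65
tool_pos: [0.5615, 0.1208, 0.229]
tcp_rot: [-2.471, -1.94, -0.002]
wrist_force: [1.3, 3.7, -2.1]
width: 0.447
grip_force: 70.6
```

drive_tool(
  increments=[
    {"delta_pos": [-4,0,0],"turn": 0,"jaw": -0.5},
    {"delta_pos": [-5,0,0],"turn": 0,"jaw": -0.5},
    {"delta_pos": [-5,0,0],"turn": 0,"jaw": -0.5},
    {"delta_pos": [-5,0,0],"turn": 0,"jaw": -0.5},
    {"delta_pos": [-4,0,0],"turn": 0,"jaw": -0.5},
    {"delta_pos": [-3,0,0],"turn": 0,"jaw": -0.5},
    {"delta_pos": [0,0,0],"turn": 0,"jaw": -0.5},
    {"delta_pos": [0,0,0],"turn": 0,"jaw": -0.5},
  ],
)

```text
time: 10.32
tool_pos: [0.5556, 0.0961, 0.2291]
tcp_rot: [-2.471, -1.94, -0.004]
wrist_force: [1.9, 7.4, -2.9]
width: 0.448
grip_force: 70.5
```

```bash
cat > d.py <<'E'
from h import *
x=np.load('bal.npy');C,S=np.cos(x[2]),np.sin(x[2])
go([.564,.1323,.2275],76.4)
st=bot.read_state();d=st['tool_pos']-[.5641,.1324,.2283];print('travel along',1000*(C*d[0]+S*d[1]),'Fx along',C*st['wrist_force'][0]+S*st['wrist_force'][1])
def tw(L):
    L=np.atleast_2d(L)/1000;return np.c_[x[0]+C*L[:,0]-S*L[:,1],x[1]+S*L[:,0]+C*L[:,1],L[:,2]]
xs=np.arange(-112,0,4.);print('x',xs.astype(int))
for n in('top','side'):
    c=cam(n); g=c[0]['pixels'].astype(np.float32); b=np.load(f'base_{n}.npy').astype(np.float32); df=(g-b).mean(2)
    for z in(80,86,92,97):
        v=[]
        for y in(-2,0,2,4):
            p=proj(c,tw(np.c_[xs,np.full_like(xs,y),np.full_like(xs,z)])).astype(np.float32)
            v.append(cv2.remap(df,p[:,0].reshape(1,-1),p[:,1].reshape(1,-1),1)[0])
        print(n,z,np.mean(v,0).astype(int))
    u,w=proj(c,tw([-50,0,85]))[0].astype(int); m=np.abs(df[w-30:w+30,u-40:u+40])
    for j,i in np.argwhere(m>25): print((i+u-40,j+w-30,int(df[j+w-30,i+u-40])),end=' ')
    print()
E
python3 d.py
```

```text
t 10.32 pos [0.5556 0.0961 0.2291] yaw 76.27 tilt [ 0.0017  0.0017 -1.    ] w 0.448 F [ 1.9  7.4 -2.9] gf 70.5 q [0.13 0.23 2.   0.   0.91 0.37]
shift now-axes [37.1 -0.5  1.7] turn -0.0023
travel along 37.26976088411042 Fx along -7.640064799642887
x [-112 -108 -104 -100  -96  -92  -88  -84  -80  -76  -72  -68  -64  -60
  -56  -52  -48  -44  -40  -36  -32  -28  -24  -20  -16  -12   -8   -4]
top 80 [ 0 -1 -1  0 34 43  8  2  0  0  0  2 -7 -5 -6 -1  0  0  0 -1  0  0  0  0
  0  0  0  0]
top 86 [ 0  0 -1  0 11 52 28  5  0  0  0  0 -3 -7 -7 -4  0  0  0  0  0  0  0  0
  0  0  0  0]
top 92 [  0   0   0  -1   0  26  46  11   2   0   0   0   1 -10  -5  -6  -1   0
   0   0  -1   0   0   0   0   0   0   0]
top 97 [ 0  0  0  0  0  8 46 28  4  0  0  0  0 -4 -9 -6 -3  0  0  0  0  0  0  0
  0  0  0  0]
(np.int64(212), np.int64(158), 38) (np.int64(213), np.int64(158), 44) (np.int64(214), np.int64(158), 30) (np.int64(207), np.int64(159), 28) (np.int64(208), np.int64(159), 40) (np.int64(209), np.int64(159), 39) (np.int64(210), np.int64(159), 41) (np.int64(211), np.int64(159), 45) (np.int64(212), np.int
[... 28227 characters left out ...]
4(184), -40) (np.int64(279), np.int64(184), -72) (np.int64(280), np.int64(184), -98) (np.int64(281), np.int64(184), -113) (np.int64(282), np.int64(184), -119) (np.int64(283), np.int64(184), -97) (np.int64(284), np.int64(184), -57) (np.int64(294), np.int64(184), -36) (np.int64(297), np.int64(184), -28) (np.int64(278), np.int64(185), -35) (np.int64(279), np.int64(185), -65) (np.int64(280), np.int64(185), -90) (np.int64(281), np.int64(185), -112) (np.int64(282), np.int64(185), -113) (np.int64(283), np.int64(185), -89) (np.int64(284), np.int64(185), -45) (np.int64(294), np.int64(185), -33) (np.int64(295), np.int64(185), -27) (np.int64(296), np.int64(185), -26) (np.int64(297), np.int64(185), -29)
```

The hook is engaged: 7.6 N means about 33 mm of pull, and the image shows the pointer moved about 32 mm. Next I'll locate the collar precisely by fitting a simple projected model of it to the brass pixels in both cameras.

```bash
cat > col.py <<'E'
from h import *
x=np.load('bal.npy');C,S=np.cos(x[2]),np.sin(x[2])
def tw(L):
    L=np.atleast_2d(L)/1000;return np.c_[x[0]+C*L[:,0]-S*L[:,1],x[1]+S*L[:,0]+C*L[:,1],L[:,2]]
def hull(cm,m,P,o,k):
    q=((proj(cm,tw(P))-o+.5)*k-.5).astype(np.float32); cv2.fillConvexPoly(m,cv2.convexHull(q.astype(np.int32)),255)
def model(cm,o,sz,k,xi,zt):
    m=np.zeros((sz[1]*k,sz[0]*k),np.uint8); t=np.linspace(-.6,np.pi+.6,40)
    for a,b in zip(t[:-1],t[1:]):
        if abs((a+b)/2-np.pi/2)<.28: continue
        hull(cm,m,[[xi+e,r*np.cos(q),62+r*np.sin(q)] for e in(-5,5) for r in(16,19) for q in(a,b)],o,k)
    for s in(-1,1): hull(cm,m,[[xi+e,s*y,z] for e in(-5,5) for y in(5,8) for z in(77,zt)],o,k)
    return m
if __name__=='__main__':
  for n,o,sz in(('top',(170,163),(50,32)),('side',(245,143),(40,32))):
    cm=cam(n); im=np.load(f'base_{n}.npy')[o[1]:o[1]+sz[1],o[0]:o[0]+sz[0]]; k=6
    h=cv2.cvtColor(cv2.resize(im,None,fx=k,fy=k,interpolation=cv2.INTER_CUBIC),cv2.COLOR_RGB2HSV)
    b=((h[...,0]>10)&(h[...,0]<28)&(h[...,1]>95)).astype(np.uint8)*255
    if n=='top':
      nl,l,st,_=cv2.connectedComponentsWithStats(b);print('comps',st[st[:,4]>200].tolist())
    res=[]
    for zt in(90,94,98,102):
      for xi in np.arange(-56,-20,1.):
        m=model(cm,o,sz,k,xi,zt)
        for du in(-6,-3,0,3,6) :   # vertical registration only (v)
          mm=np.roll(m,du,0); res.append(((mm&b>0).sum()/(mm|b>0).sum(),xi,zt,du))
    res.sort(reverse=True);print(n,(b>0).sum(),[tuple(np.round(r,2)) for r in res[:6]])
E
python3 col.py
```

```text
comps [[0, 0, 300, 192, 54987], [103, 43, 51, 47, 1457], [89, 109, 44, 52, 1156]]
top 2613 [(np.float64(0.41), np.float64(-39.0), np.float64(90.0), np.float64(-3.0)), (np.float64(0.41), np.float64(-39.0), np.float64(90.0), np.float64(0.0)), (np.float64(0.4), np.float64(-39.0), np.float64(90.0), np.float64(-6.0)), (np.float64(0.4), np.float64(-40.0), np.float64(90.0), np.float64(0.0)), (np.float64(0.4), np.float64(-38.0), np.float64(90.0), np.float64(-6.0)), (np.float64(0.4), np.float64(-39.0), np.float64(94.0), np.float64(0.0))]
side 4107 [(np.float64(0.04), np.float64(-22.0), np.float64(94.0), np.float64(-6.0)), (np.float64(0.04), np.float64(-24.0), np.float64(90.0), np.float64(-6.0)), (np.float64(0.04), np.float64(-22.0), np.float64(90.0), np.float64(-6.0)), (np.float64(0.04), np.float64(-21.0), np.float64(94.0), np.float64(-6.0)), (np.float64(0.04), np.float64(-21.0), np.float64(90.0), np.float64(-6.0)), (np.float64(0.04), np.float64(-47.0), np.float64(90.0), np.float64(-6.0))]
```

```bash
cat > f2.py <<'E'
from col import *
def run(n,img,o,k,win):
    cm=cam(n);h=cv2.cvtColor(img,cv2.COLOR_BGR2HSV)
    x0,y0,x1,y1=win
    for sat in(70,95):
        b=((h[...,0]>9)&(h[...,0]<28)&(h[...,1]>sat)).astype(np.uint8)*255
        w=np.zeros_like(b);w[y0:y1,x0:x1]=255;b&=w
        ys,xs=np.nonzero(b);print(n,sat,len(xs),xs.min(),xs.max(),ys.min(),ys.max())
        res=[]
        for zt in(90,94,98,102):
          for xi in np.arange(-54,-22,1.):
            m=model(cm,o,(img.shape[1]//k,img.shape[0]//k),k,xi,zt)[:b.shape[0],:b.shape[1]]; m=m if m.shape==b.shape else np.pad(m,((0,b.shape[0]-m.shape[0]),(0,b.shape[1]-m.shape[1])))
            # per-camera registration: shift perpendicular to barrel only
            for dv in range(-12,13,4): 
                mm=np.roll(m,dv,0) if n=='top' else np.roll(np.roll(m,-dv,0),dv,1)
                res.append((round(float((mm&b>0).sum()/(mm|b>0).sum()),3),float(xi),zt,dv))
        res.sort(reverse=True);print(res[:5])
run('top',cv2.imread('pics/b1.png'),(150,155),8,(250,100,390,300))
run('side',cv2.imread('pics/s1.png'),(235,140),6,(110,70,240,190))
# colour map of side collar
h=cv2.cvtColor(cv2.imread('pics/s1.png'),cv2.COLOR_BGR2HSV);b=((h[...,0]>9)&(h[...,0]<28)&(h[...,1]>95))
for r in range(80,185,6): print(r,''.join('#' if v else '.' for v in b[r,110:240:3]))
p=proj(cam('side'),tw([[-36,-6,98],[-36,6,98],[-36,-6,78],[-36,6,78],[-36,-19,62],[-36,19,62]]));print(((p-(235,140)+.5)*6-.5).round())
E
python3 f2.py
```

```text
top 70 5717 276 366 121 279
[(0.462, -39.0, 90, -4), (0.454, -39.0, 94, -4), (0.45, -38.0, 90, -4), (0.445, -39.0, 98, -4), (0.444, -40.0, 90, -4)]
top 95 4669 278 364 121 278
[(0.404, -39.0, 90, -4), (0.401, -38.0, 90, -8), (0.401, -39.0, 90, 0), (0.4, -40.0, 90, 0), (0.398, -38.0, 90, -4)]
side 70 2120 130 218 99 173
[(0.261, -46.0, 90, 0), (0.257, -47.0, 90, 0), (0.253, -46.0, 90, 4), (0.253, -48.0, 90, 0), (0.251, -46.0, 94, 0)]
side 95 976 135 218 100 171
[(0.198, -25.0, 90, 12), (0.198, -25.0, 90, 8), (0.197, -24.0, 90, 8), (0.194, -24.0, 90, 12), (0.192, -23.0, 90, 12)]
80 ............................................
86 ............................................
92 ............................................
98 ............................................
104 .......................#######..............
110 .......................########.............
116 ...........###............######............
122 .........###.................#######........
128 ..............................#######.......
134 ................................###.........
140 ............................................
146 ............................................
152 ..........#.................................
158 ...........#................................
164 ...........#####............................
170 ............###.............................
176 ............................................
182 ............................................
[[159.  92.]
 [177.  88.]
 [160. 119.]
 [178. 116.]
 [143. 145.]
 [197. 134.]]
```

drive_tool(
  increments=[
    {"delta_pos": [-3,0,0],"turn": 0,"jaw": -0.5},
    {"delta_pos": [-4,0,0],"turn": 0,"jaw": -0.5},
    {"delta_pos": [-4,0,0],"turn": 0,"jaw": -0.5},
    {"delta_pos": [-3,0,0],"turn": 0,"jaw": -0.5},
    {"delta_pos": [0,0,0],"turn": 0,"jaw": -0.5},
    {"delta_pos": [0,0,0],"turn": 0,"jaw": -0.5},
    {"delta_pos": [0,0,0],"turn": 0,"jaw": -0.5},
  ],
)

```text
time: 11.25
tool_pos: [0.5525, 0.0829, 0.2291]
tcp_rot: [-2.471, -1.94, -0.005]
wrist_force: [3.2, 8.2, -2.3]
width: 0.454
grip_force: 70.5
```

```bash
cat > e.py <<'E'
from h import *
x=np.load('bal.npy');C,S=np.cos(x[2]),np.sin(x[2])
st=bot.read_state();d=st['tool_pos']-[.5641,.1324,.2283];F=[]
print('travel',round(1000*(C*d[0]+S*d[1]),1),'F',round(-(C*st['wrist_force'][0]+S*st['wrist_force'][1]),2),st['wrist_force'].round(1),'t',st['time'])
c=cam('top')
g=c[0]['pixels'].astype(int);b=np.load('base_top.npy').astype(int);df=(g-b).mean(2).astype(int)
print('diff rows 172-183 cols 172-197')
for r in range(172,184): print(r,' '.join('%4d'%v if abs(v)>3 else '   .' for v in df[r,172:198]))
print('base brightness / brass(*)')
hs=cv2.cvtColor(np.load('base_top.npy'),cv2.COLOR_RGB2HSV)
for r in range(172,184): print(r,' '.join('%3d%s'%(b[r,u].mean(),'*' if 9<hs[r,u,0]<28 and hs[r,u,1]>80 else ' ') for u in range(172,198)))
E
python3 e.py
```

```text
travel 50.8 F 8.68 [ 3.2  8.2 -2.3] t 11.25
diff rows 172-183 cols 172-197
172    .    .    .    .    .    .    .    .    .    .    .    .    .    .    .    .    .    .    .    .    .    .    .    .    .    .
173    .    .    .    .    .    .    .    .    .    .    .    .    .    .    .    .    .    .    .    .    .    .    .    .    .    .
174    .    .    .    .    .    .    .    .    .    .    .    .    .    .    .    .    .    .    .    .    .    .    .    .    .    .
175    .    .    .    .    .    .    .    .    .    .    .    .    .    .    .    .    .    .    .    .    .    .    .    .    .    .
176    5    .    .    .    .    .    .    .    .    .    .    .    .    .    .    .    .    .    .    .    .    .    .    .    .    .
177    .    .    .    .    .    .    .    .    .    .    .  -11  -26  -17    .    .    .    .    .    .    .    .    .    .    .    .
178    .    .    .    .    .    .    .    .    .    .    .  -10  -31  -22   -4    .    .    .    .    .    .    .    .    .    .    .
179    .    .    .    .    .    .    .    .    .    .    .    4    7   -7  -13    .    
[... 1516 characters left out ...]
  195  194  218  216  191  186 
179 231  233  235  237  232  220  212  210  186  127   87   70   53   68   77  116  119  114  139  195  218  228  233  220  194  212 
180 219  222  226  229  232  234  236  237  233  220  212  210  178  111   81   72   54   69   78  117  155  174  179  191  216  231 
181 186  193  205  214  220  224  228  231  233  235  236  237  215  151  138* 151* 122*  90   90   72   54   68   77  116  155  173 
182 114  135  158  179  189  196  207  216  222  226  229  231  225  186  151* 149* 120* 148  200  211  187  130   89   71   53   70 
183  54  121  153  150  152  152  161  182  192  199  209  218  223  197  159* 151* 133* 173  226  237  234  221  214  212  187  128
```

```bash
python3 - <<'E'
from col import *
c=cam('top')
P=lambda *a:proj(c,tw([a]))[0].round(2)
print('dz20',P(-40,0,98)-P(-40,0,78),'dx10',P(-35,0,90)-P(-45,0,90),'dy5',P(-40,5,90)-P(-40,0,90))
for X in(-42,-40,-38,-36,-34): print(X,'idx90',P(X,0,90),'lowcheek inner top94 L,R',P(X-5,-5,94),P(X+5,-5,94),'top98',P(X-5,-5,98),P(X+5,-5,98),'upcheek base L,R',P(X-5,5,77),P(X+5,5,77))
for X in(-48,-46,-44,-42,-40): print(X,'pin base,top',P(X,0,78),P(X,0,98))
print('slot ctr rows: model y0,z78 at',P(-40,0,78),P(-90,0,78),P(-10,0,78))
# subpixel slot centre
g=np.load('base_top.npy').mean(2)
for u in(178,180,196): 
    v=g[:,u][172:188]; w=np.clip(150-v,0,None); print(u,round((w*np.arange(172,188)).sum()/w.sum(),2))
b=np.load('base_top.npy').mean(2); a=c[0]['pixels'].mean(2)
for r in(173,174,175,176): print(r,b[r,164:176].astype(int),a[r,164:176].astype(int))
E
```

```text
dz20 [-2.17 -1.31] dx10 [3.43 0.9 ] dy5 [ 0.53 -1.7 ]
-42 idx90 [185.38 178.75] lowcheek inner top94 L,R [182.69 179.74] [186.13 180.64] top98 [182.24 179.48] [185.7  180.39] upcheek base L,R [185.62 177.47] [189.01 178.36]
-40 idx90 [186.07 178.93] lowcheek inner top94 L,R [183.38 179.92] [186.82 180.82] top98 [182.93 179.66] [186.39 180.57] upcheek base L,R [186.3  177.65] [189.69 178.54]
-38 idx90 [186.76 179.11] lowcheek inner top94 L,R [184.07 180.1 ] [187.51 181.  ] top98 [183.62 179.84] [187.08 180.75] upcheek base L,R [186.98 177.83] [190.37 178.72]
-36 idx90 [187.44 179.29] lowcheek inner top94 L,R [184.76 180.28] [188.2  181.19] top98 [184.31 180.02] [187.77 180.93] upcheek base L,R [187.65 178.  ] [191.04 178.89]
-34 idx90 [188.13 179.47] lowcheek inner top94 L,R [185.45 180.46] [188.89 181.37] top98 [185.  180.2] [188.46 181.11] upcheek base L,R [188.33 178.18] [191.72 179.07]
-48 pin base,top [184.65 178.99] [182.43 177.68]
-46 pin base,top [185.33 179.17] [183.12 177.86]
-44 pin base,top [186.01 179.35] [183.81 178.04]
-42 pin base,top [186.69 179.53] [184.5  178.22]
-40 pin base,top [187.36 179.71] [185.19 178.4 ]
slot ctr rows: model y0,z78 at [187.36 179.71] [170.41 175.26] [197.55 182.38]
178 177.46
180 177.87
196 179.79
173 [162 167 128 183 212 210 226 218 168 185 219 206] [161 165 126 182 228 231 231 218 166 184 218 205]
174 [162 168 132 202 192 139 160 165 170 216 232 212] [161 167 132 201 235 224 194 168 170 215 231 211]
175 [163 149 159 222 215 128  58  80 118 160 175 188] [161 148 159 221 237 201 114  91 120 159 174 187]
176 [168 131 188 234 234 201 126  62  48  69  77 114] [168 130 187 233 238 211 133  71  54  68  77 114]
```

The numbers agree. The pointer is at about −42.5 mm, from the tip pixels near (184.3,178.2). The index is at about −37.3 mm, from the cheek edges at cols 185.3–188.7 and 186.6–190.7. That leaves about 5 mm to pull, gently.

drive_tool(
  increments=[
    {"delta_pos": [-1,0,0],"turn": 0,"jaw": -0.5},
    {"delta_pos": [-1.5,0,0],"turn": 0,"jaw": -0.5},
    {"delta_pos": [-1.5,0,0],"turn": 0,"jaw": -0.5},
    {"delta_pos": [-1,0,0],"turn": 0,"jaw": -0.5},
    {"delta_pos": [-0.5,0,0],"turn": 0,"jaw": -0.5},
    {"delta_pos": [0,0,0],"turn": 0,"jaw": -0.5},
    {"delta_pos": [0,0,0],"turn": 0,"jaw": -0.5},
    {"delta_pos": [0,0,0],"turn": 0,"jaw": -0.5},
  ],
)

```text
time: 12.02
tool_pos: [0.5513, 0.0778, 0.2292]
tcp_rot: [-2.471, -1.94, -0.006]
wrist_force: [3.6, 9.3, -2.7]
width: 0.448
grip_force: 70.5
```

```bash
python3 e.py | head -14
```

```text
travel 56.1 F 9.93 [ 3.6  9.3 -2.7] t 12.0167
diff rows 172-183 cols 172-197
172    .    .    .    .    .    .    .    .    .    .    .    .    .    .    .    .    .    .    .    .    .    .    .    .    .    .
173    .    .    .    .    .    .    .    .    .    .    .    .    .    .    .    .    .    .    .    .    .    .    .    .    .    .
174    .    .    .    .    .    .    .    .    .    .    .    .    .    .    .    .    .    .    .    .    .    .    .    .    .    .
175    .    .    .    .    .    .    .    .    .    .    .    .    .    .    .    .    .    .    .    .    .    .    .    .    .    .
176    6    .    .    .    .    .    .    .    .    .    .    .    .    .    .    .    .    .    .    .    .    .    .    .    .    .
177    .    .    .    .    .    .    .    .    .    .    .    .    .    .    .    .    .    .    .    .    .    .    .    .    .    .
178    .    .    .    .    .    .    .    .    .    .    .    .    .    .  -10   -8    .    .    .    .    .    .    .    .    .    .
179    .    .    .    .    .    .    .    .    .    .    .    .    .    .  -13  -11   -6    .    .    .    .    .    .    .    .    .
180    .    .    .    .    .    .    .    .    .    .    .    .    .    .    .  -10  -13   -4    .    .    .    .    .    .    .    .
181    .    .    .    .    .    .    .    .    .    .    .    .    .    .    .    .    .    .    .    .    .    .    .    .    .    .
182    .    .    .    .    .    .    .    .    .    .    .    .    .    .    .    .    .    .    .    .    .    .    .    .    .    .
183    .    .    .    .    .    .    .    .    .    .    .    .    .    .    .    .    .    .    .    .    .    .    .    .    .    .
```

The pointer tip is now at about (186.2,178.6), which is −37 mm and centred between the cheeks. The collar pixels are unchanged, and the 9.9 N pull is steady. Handing in.

```bash
python3 -c "
from workcell import bot
print(bot.finish_job())"
```

```text
the job is handed in; nothing more can be done
None
```

The job is handed in: the plaque's ring is over the hook and the arm is still gripping the plaque, holding a steady pull of about 10 N. By my camera measurements (uncertain by about 2 mm) the pointer stands midway between the collar's cheeks, with no change seen at the collar.

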